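# Lay the test bracket down on its back against the stop

## Task

Tip the tall L-shaped bracket over onto its back, towards the steel stop bar on the rubber mat, letting it down gently under control so that it does not fall, and push it along the mat until its end is square against the stop bar. Work by pushing only: do not pick the bracket up, and leave everything else on the bench undisturbed. Finish with the robot clear of it.

Things in the scene. Friction and masses are not known exactly. Their poses are not given: they have to be found in the camera images.
- bracket: L-shaped aluminium bracket, upright at the start. Origin: middle of its heel, the corner line where the leg's outside (its back) meets the foot's underside. Standing: z up along the leg, x out of its back (the way to tip it), y along the heel. Leg: plate 7 mm thick (x -7 to 0), 60 wide, z 0 to 150. Foot: block 28 thick (z 0 to 28), 60 wide, running backwards (x -85 to 0).
- bracket_mass (a point): The bracket's centre of mass: its point (-32, 0, 34 mm). Mass 0.4 to 0.7 kg, friction with mat and fingers about 0.5 to 0.7. Leaned on its heel it balances at about 43 degrees; left alone beyond that it drops onto its back. Lying, the leg is flat on the mat and the foot stands up 85 mm high at the end away from the stop bar.
- bracket_corner (a point): Middle of the bracket's inner corner line, where the leg's inside meets the foot's top: its point (-7, 0, 28 mm). The corner is open from above and from both sides, with no rib.
- bracket_end (a point): Middle of the edge at the far end of the leg, on the bracket's back: its point (0, 0, 150 mm).
- mat: Dark grey mat fixed to the bench, 310 x 160 mm, 4 mm thick, with a steel stop bar across one end. Origin: centre of its underside, on the bench. x runs along its length towards the bar. The bar is 140 mm long, 22 wide, its top 30 mm above the bench. The bracket stands on the mat, its back facing the bar within about 9 degrees; laid down it ends some 15 to 40 mm short of the bar.
- stop_face (a point): Point on the mat's top surface (4 mm above the bench) at the middle of the stop bar's face that looks along the mat at the bracket, 140 mm from the mat's origin along its x. Same axes as the mat.
- tape_roll: Bystander: paper tape roll lying flat, 84 mm across, 24 mm high, beside the mat. Origin at the centre of its underside.
- weight: Bystander: steel calibration weight with a knob, 38 mm across, 50 mm high, beside the mat. Origin at the centre of its underside.
- small_angle: Bystander: small thin aluminium angle, 50 mm high, 40 x 40 mm on plan, beside the mat; not the bracket to be tipped. Origin on its bottom edge.
- jaw_clamp: Bystander: steel specimen clamp, block 55 x 50 x 50 mm with a blue stem on top to 95 mm height, a screw knob at one side. Origin at the centre of its underside.
- solvent: Bystander: white plastic bottle, 60 mm across, 160 mm high. Origin at the centre of its underside.
- driver: Bystander: screwdriver lying on the bench. Origin under its middle.
- beaker: Bystander: clear cup, 70 mm across, 90 mm high. Origin at the centre of its underside.
Mind the look-alikes: they are no part of the job. What is shaped like the bracket but green is not meant.

How it is judged:
By the outcome, as a careful person would: the job done as asked, in the order asked, and still so for the second after the job is handed in, with the robot touching nothing.
It also fails if it takes over 64 s, if anything falls off the work surface, if the arm or the gripper's body presses on something with over 40 N, if the wrist force passes 120 N, or if a joint passes its speed limit or range.

## Robot

A 6-joint arm with a two-finger parallel gripper is mounted at the origin on the work surface. World frame = base frame: x ahead of the robot, y to its left, z up, the work surface at z = 0. Lengths are in m, angles in degrees, forces in N, time in s.
With the tool pointing down it reaches from about 0.25 to 0.725 m from the base axis. Payload 9.7 kg.
Tool frame: the origin (TCP) lies midway between the tips of the shut fingers; the grasp point (between the pads) lies 19 mm behind it (bot.hold_point_z is the distance from the TCP to the grasp point, in m); z points along the fingers, y is the line along which they close (so a half turn about z gives the same grasp; the last joint's range is limited). The gripper opens to 85 mm and grips with 20 to 120 N. Pads are 22 mm wide; open, the fingers measure 114 mm over their backs; the gripper's body (76 mm by 85 mm) begins 54 mm behind the grasp point. The pads swing forward as they close: fully open they stand 13 mm farther back than shut.
Start: joints at [72.021, 4.979, 10.078, 95.1, 0, 90], TCP at [0.17, 0.523, 0.231] pointing down, gripper open.
Joint ranges: [-179.16, 179.16], [-48.56, 103.87], [-65.8, 70.77], [-126.05, 130.52], [-82.76, 87.17], [-180, 180]. Speed limits (degrees/s): [127.2, 127.2, 147.25, 180, 180, 180].

## Interface

Orientations are given as [roll, pitch, yaw] about the fixed x, y, z axes, in that order (R = Rz(yaw) Ry(pitch) Rx(roll)).
In Python, from workcell import bot gives the robot as it stands.
- The arm moves only by the tool play_rows, never from a script. Its argument "steps" is a list that holds one entry, the list of rows, each a list of 4 numbers: the shift along the tool's x, y, z in m, then the turn about the tool's z in rad. In form: [[[tx, ty, tz, yaw], ...]]. A call has exactly 5 rows; each row shifts and turns the commanded pose from where the row before left it, along the tool's axes as they then stand; what a row does not reach is not made up. A row lasts 1/12 s, in which the tool goes at most 41.7 mm and 7.16 degrees, less where a joint would pass 70% of its speed; a pose out of reach is approached as far as the arm can. A call is refused whole if a number of a shift passes 0.0417 or a number of a turn 0.125, either way. A call with a gripper value outside its range is refused whole. "gripper" is the finger opening in m, from 0 to 0.0854, set as the call begins (left out, the last holds). The fingers move at their own pace and stop on an object; "squeeze" is the grip in N (left out, the last holds). Time passes only in rows, so rows that do not move let the fingers close, or fill a call up. It gives the time, the measured TCP pose, the force, the opening and the grip force at its end, in the units of the state.
- bot.get_obs(): the state, without advancing time (a new reading comes with each control period).
- bot.camera(name): name is "side" or "top"; returns a dict with "img" (480x640x3 uint8, blue, green, red), "vfov" (degrees; the focal length in pixels is half the picture's height over the tangent of half this angle, whatever the lens; pixels are square), "cx", "cy" (the principal point, pixels), "D" ([k1, k2, p1, p2, k3] as OpenCV has them; the pictures are not rectified), "xyz" and "attitude" of the camera in the world. Camera axes: x right, y down, z forward; pixel columns grow to the right and rows downward; lengths in m; the calibration is good to about 2 mm. A picture is of the moment at which its call begins. There is no depth.
- bot.job_done(): hands the job in; it is judged then, once.
The state is a dict: "time": time; "q": joint angles; "qd": joint speeds; "joint_efforts": joint torques, N m; "ee_pos": TCP position; "tcp_rot": TCP orientation; "wrist_force": force on the tool from outside, world axes, zero at the start; "torque": the same for the moment, N m; "opening": finger opening in m; "grasp_force": force on a finger pad.
Only numpy, scipy, OpenCV 4.12 (cv2) and the standard library are available. Lean on these libraries where they do the work, as an engineer would, in place of code of your own. Each camera call takes 0.05 s, during which the arm holds its last target. There are 200 camera calls.

## Working session

There is one attempt and no reset: what is moved stays moved. The work goes in short steps, Python scripts to look and compute and a tool call to move; the robot and the scene stay as the last step left them, time stands still between calls to the robot, and variables do not carry over. Pictures are saved under pics/ and viewed, at most 10 in all, crops included, and the job is handed in when it is done.

Besides the shell and the picture viewer there is one more tool, called after "Emit:" as name(argument=value, ...) on one line, values as JSON. play_rows: Moves the arm, as the interface text tells. Its arguments: {"type":"object","properties":{"steps":{"type":"array","items":{"type":"array","items":{"type":"array","items":{"type":"number"}}}},"gripper":{"type":"number"},"squeeze":{"type":"number"}},"required":["steps"]}

```bash
mkdir -p pics; ls; cat > h.py <<'E'
import numpy as np, cv2
from scipy.spatial.transform import Rotation as R
def cam(c):
    f=240/np.tan(np.radians(c['vfov']/2)); K=np.array([[f,0,c['cx']],[0,f,c['cy']],[0,0,1.]])
    return K,np.array(c['D'],float),R.from_euler('xyz',c['attitude'],degrees=True).as_matrix(),np.array(c['xyz'])
def ray(c,uv,z):
    K,D,M,p=cam(c); n=cv2.undistortPoints(np.array(uv,float).reshape(-1,1,2),K,D).reshape(-1,2)
    d=np.c_[n,np.ones(len(n))]@M.T
    return p+d*((np.broadcast_to(z,len(n))-p[2])/d[:,2])[:,None]
def proj(c,P):
    K,D,M,p=cam(c); r=cv2.Rodrigues(M.T)[0]
    return cv2.projectPoints(np.array(P,float).reshape(-1,3),r,-M.T@p,K,D)[0].reshape(-1,2)
E
python3 - <<'E'
from workcell import bot
import cv2,pickle
for n in('side','top'):
    c=bot.camera(n);pickle.dump(c,open(n+'.pkl','wb'));cv2.imwrite(f'pics/{n}0.png',c['img']);print({k:v for k,v in c.items() if k!='img'})
print(bot.get_obs())
E
```

```text
pics
{'vfov': 57.94267068676586, 'cx': 326.723435935354, 'cy': 234.1122972882692, 'D': array([-0.00376568,  0.        ,  0.        ,  0.        ,  0.        ]), 'xyz': array([-0.00064953, -0.54337142,  0.59098635]), 'attitude': array([-120.62723539,    1.13843875,  -45.9794657 ])}
{'vfov': 52.48927449263337, 'cx': 315.7929881637532, 'cy': 227.36797824505538, 'D': array([-0.03967971,  0.        ,  0.        ,  0.        ,  0.        ]), 'xyz': array([0.40583698, 0.01534181, 1.30758272]), 'attitude': array([-172.45652052,   -0.5198024 ,  -89.48375185])}
{'time': 0.1, 'q': array([7.20222541e+01, 5.00720923e+00, 1.00393252e+01, 9.50988346e+01,
       1.55150946e-04, 8.99999075e+01]), 'qd': array([ 0.03409633, -0.02681371,  0.01901001,  0.00875207, -0.07440059,
       -0.03202098]), 'joint_efforts': array([ 4.90242455e-04, -5.21560836e+01,  4.65654159e+01,  1.61118078e-02,
       -3.21384967e-06,  7.05549859e-07]), 'ee_pos': array([0.16969394, 0.52295781, 0.23066402]), 'tcp_rot': array([-1.79933281e+02, -1.55258583e-04,  1.62022346e+02]), 'wrist_force': array([ 0.05023186, -0.02482993, -0.35130418]), 'torque': array([-0.0686004 ,  0.05396125,  0.00203499]), 'grasp_force': 0.0, 'opening': 0.08505856154275715}
```

View pics/side0.png

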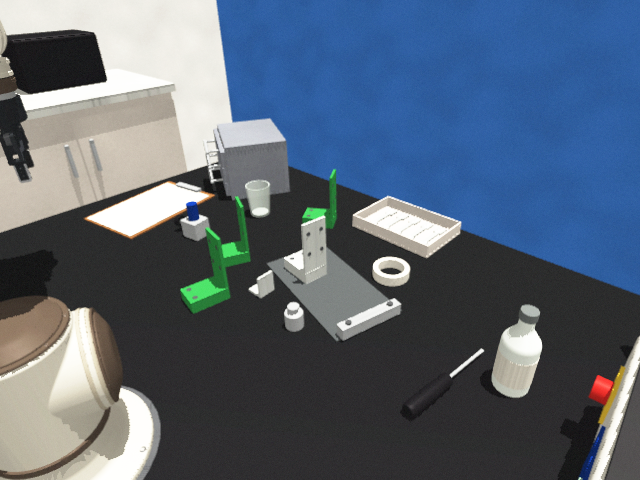

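View pics/top0.png

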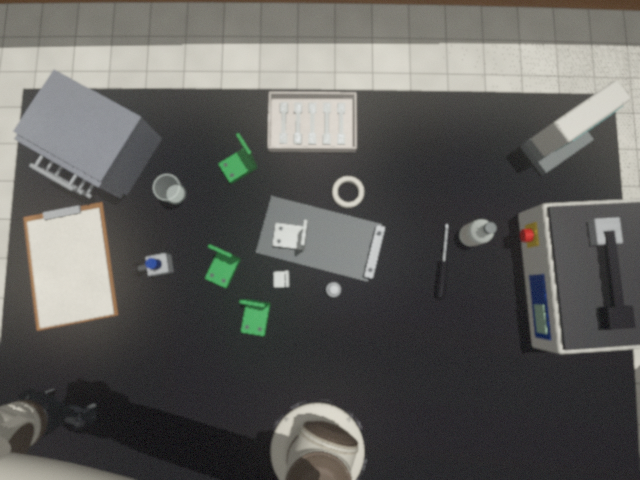

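Candidates: the aluminium bracket on the mat at top (290,235) / side (310,250). The look-alikes are green brackets at top (237,160), (222,265), (256,317) and the small angle at (281,279). I choose the aluminium one on the mat. Close crops next.

```bash
python3 - <<'E'
import pickle,cv2,numpy as np
s=pickle.load(open('side.pkl','rb'))['img'][205:345,260:410]; t=pickle.load(open('top.pkl','rb'))['img'][190:290,250:390]
cv2.imwrite('pics/side1.png',cv2.resize(s,None,fx=4,fy=4,interpolation=2)); cv2.imwrite('pics/top1.png',cv2.resize(t,None,fx=5,fy=5,interpolation=2))
E
```

```text
(no output)
```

View pics/side1.png

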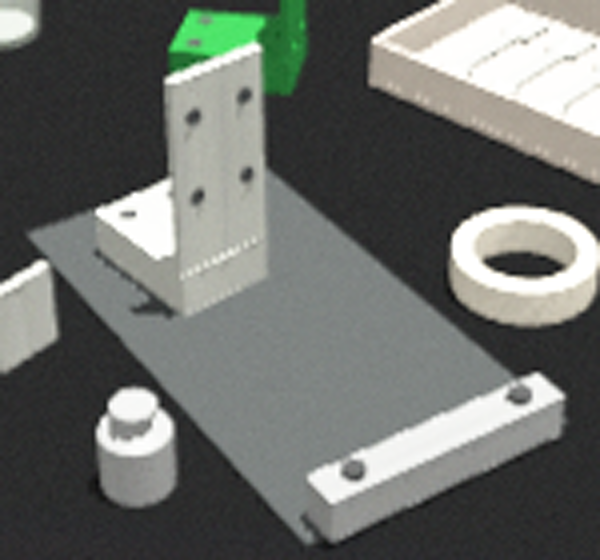

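View pics/top1.png

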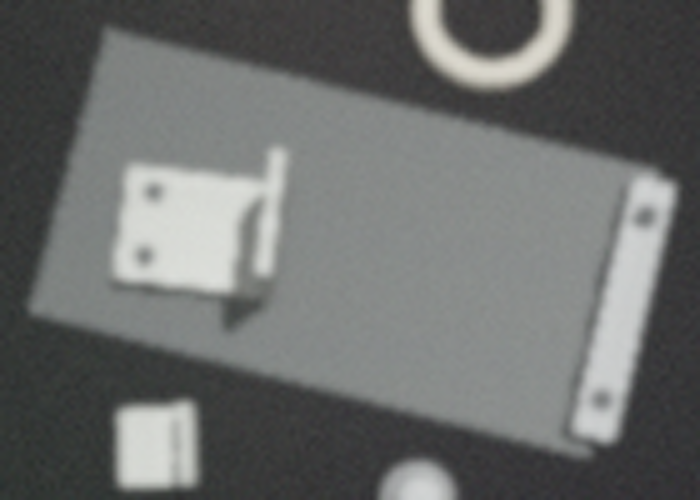

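```bash
cat > fit.py <<'E'
import pickle,numpy as np
from h import *
from scipy.optimize import least_squares
s=pickle.load(open('side.pkl','rb'));t=pickle.load(open('top.pkl','rb'))
S=lambda l:np.array(l)/4+[259.6,204.6]; T=lambda l:np.array(l)/5+[249.6,189.6]
def fit(sets,x0):
    def res(p):
        r=[]
        for c,uv,L in sets:
            L=np.array(L);w=np.c_[L[:,:2]@np.array([[np.cos(p[2]),np.sin(p[2])],[-np.sin(p[2]),np.cos(p[2])]])+p[:2],L[:,2]]
            r.append((proj(c,w)-uv).ravel())
        return np.concatenate(r)
    o=least_squares(res,x0);print(o.x[:2],np.degrees(o.x[2]));print(np.round(o.fun.reshape(-1,2),1).tolist());return o.x
m=fit([(t,T([(107,28),(30,312),(592,455)]),[(-.155,.08,.004),(-.155,-.08,.004),(.155,-.08,.004)]),
 (t,T([(632,180),(572,435)]),[(.14,.07,.03),(.14,-.07,.03)]),
 (s,S([(28,235),(308,545)]),[(-.155,-.08,.004),(.155,-.08,.004)]),(s,S([(307,475),(538,375),(565,400)]),[(.14,-.07,.03),(.14,.07,.03),(.162,.07,.03)])],[.45,0,-.2])
b=fit([(t,T([(288,148),(272,275)]),[(0,.03,.154),(0,-.03,.154)]),(t,T([(127,163),(112,283)]),[(-.085,.03,.032),(-.085,-.03,.032)]),
 (s,S([(185,315),(268,272)]),[(0,-.03,.004),(0,.03,.004)]),
 (s,S([(168,80),(262,45)]),[(0,-.03,.154),(0,.03,.154)]),(s,S([(97,210)]),[(-.085,-.03,.032)])],[.4,0,-.1])
d=b[:2]-m[:2];c,sn=np.cos(m[2]),np.sin(m[2]);print('heel in mat',c*d[0]+sn*d[1],-sn*d[0]+c*d[1],'relyaw',np.degrees(b[2]-m[2]))
E
python3 fit.py
```

```text
[ 0.54915427 -0.00258512] -104.26227214558412
[[-0.0, 0.3], [-0.5, 0.2], [-0.9, 1.2], [0.4, -0.4], [-0.4, -0.1], [-0.1, -0.5], [-0.1, 0.2], [0.2, 0.7], [0.5, -0.2], [0.9, -0.6]]
[0.54652019 0.03320955] -96.65039072446277
[[-1.1, 0.8], [-1.2, 0.1], [-0.3, 0.5], [-0.4, -1.1], [0.3, 0.6], [0.3, 1.0], [1.3, 0.8], [0.5, 0.3], [-0.2, 0.4]]
heel in mat -0.03404247605332212 -0.011371294094793444 relyaw 7.611881421121348
```

Emit:
play_rows(steps=[[[0,0,0,-0.099],[0,0,0,-0.099],[-0.0287,-0.0258,0,0],[-0.0287,-0.0258,0,0],[-0.0287,-0.0258,0,0]]], gripper=0.04, squeeze=60)

```text
time: 0.52
ee_pos: [0.2466, 0.4353, 0.2306]
tcp_rot: [-179.9, -0.0, 173.5]
wrist_force: [1.0, -1.0, 0.8]
opening: 0.04
grasp_force: 0.0
```

Emit:
play_rows(steps=[[[-0.0287,-0.0258,0,0],[-0.0287,-0.0258,0,0],[-0.0287,-0.0258,0,0],[-0.0287,-0.0258,0,0],[-0.0287,-0.0258,0,0]]])

```text
time: 0.93
ee_pos: [0.3747, 0.2899, 0.2311]
tcp_rot: [-180.0, -0.0, 173.4]
wrist_force: [0.6, 1.5, 0.3]
opening: 0.0397
grasp_force: 0.0
```

Emit:
play_rows(steps=[[[-0.0287,-0.0258,0,0],[-0.0287,-0.0258,0,0],[-0.0287,-0.0258,0,0],[-0.0287,-0.0258,0,0],[-0.0287,-0.0258,0,0]]])

```text
time: 1.35
ee_pos: [0.5025, 0.145, 0.2311]
tcp_rot: [-180.0, -0.0, 173.4]
wrist_force: [1.4, 1.3, 0.1]
opening: 0.0398
grasp_force: 0.0
```

```bash
cat > plan.py <<'E'
import numpy as np
from workcell import bot
heel=np.array([.5465,.0332]);a=np.radians(-96.65);ex=np.array([np.cos(a),np.sin(a)]);ey=np.array([-ex[1],ex[0]])
def now():
    o=bot.get_obs();d=o['ee_pos'][:2]-heel
    print('t',round(o['time'],2),'xb,yb,h(mm)',np.round([1e3*d@ex,1e3*d@ey,1e3*o['ee_pos'][2]-4],1),'rot',np.round(o['tcp_rot'],2),'F',np.round(o['wrist_force'],1),'op',round(o['opening'],4),'q',np.round(o['q'],0))
def tip(th,h,W=69):
    t=np.radians(th);c,s=np.cos(t),np.sin(t)
    xc,zc=-7*c+28*s,7*s+28*c
    xl=xc+(h-zc)*s/c-W/2 if th<89 else np.inf; xf=xc-(h-zc)*c/s+W/2 if th>1 else -np.inf
    return xl,xf,zc  # TCP xb touching leg, touching foot
if __name__=='__main__':
    now()
    for th,h in [(0,112),(5,110),(10,107),(15,104),(20,100),(25,95),(30,88),(35,80),(38,72),(38,62),(42,62),(45,62),(50,63),(55,64),(60,66),(65,68),(70,70),(75,70),(80,70),(85,70),(90,70)]: print(th,h,np.round(tip(th,h),1))
E
python3 plan.py
```

```text
t 1.35 xb,yb,h(mm) [-106.   -56.7  227.1] rot [-1.8000e+02 -1.0000e-02  1.7336e+02] F [1.4 1.3 0.1] op 0.0398 q [16.  1.  6. 95.  0. 23.]
0 112 [-41.5  -inf  28. ]
5 110 [ -31.9 -901.5   28.5]
10 107 [ -22.7 -411.1   28.8]
15 104 [ -13.9 -245.4   28.9]
20 100 [  -5.6 -158.4   28.7]
25 95 [   2.1 -103.    28.3]
30 88 [  8.2 -61.9  27.7]
35 80 [ 13.  -30.9  27. ]
38 72 [ 12.9 -12.2  26.4]
38 62 [ 5.1  0.6 26.4]
42 62 [11.9  7.5 25.5]
45 62 [17.6 12.1 24.7]
50 63 [29.7 18.2 23.4]
55 64 [44.7 23.9 21.8]
60 66 [65.8 28.7 20.1]
65 68 [94.8 33.7 18.2]
70 70 [137.4  38.8  16.2]
75 70 [199.7  44.7  14. ]
80 70 [322.2  50.6  11.8]
85 70 [685.3  56.5   9.4]
90 70 [ inf 62.5  7. ]
```

Emit:
play_rows(steps=[[[-0.0285,-0.025,0,0],[-0.0285,-0.025,0,0],[0,0,0.038,0],[0,0,0.038,0],[0,0,0.038,0]]])

```text
time: 1.77
ee_pos: [0.553, 0.0897, 0.1157]
tcp_rot: [180.0, 0.0, 173.3]
wrist_force: [1.2, 0.1, -0.6]
opening: 0.0401
grasp_force: 0.0
```

```bash
python3 - <<'E'
from plan import *
import cv2
now(); c=bot.camera('side');cv2.imwrite('pics/s2.png',cv2.resize(c['img'][150:350,220:420],None,fx=3,fy=3,interpolation=2))
E
```

```text
t 1.77 xb,yb,h(mm) [-5.690e+01 -1.000e-01  1.117e+02] rot [1.7999e+02 3.0000e-02 1.7327e+02] F [ 1.2  0.1 -0.6] op 0.0401 q [ 9.  6. -2. 82.  0. 16.]
```

View pics/s2.png

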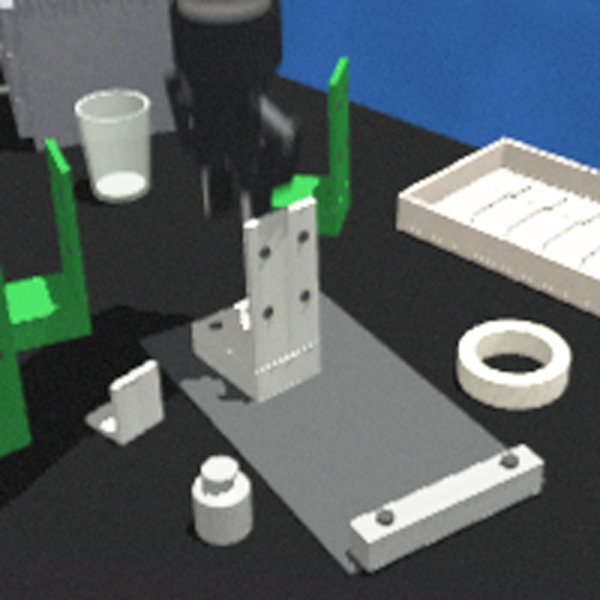

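The two dark fingers stand behind the aluminium bracket's leg, the left one at (212,195) and the other hidden by the leg at (270,220). Nothing is touched yet, so I close in to find contact.

Emit:
play_rows(steps=[[[0,-0.004,0,0],[0,-0.003,0,0],[0,-0.003,0,0],[0,-0.002,0,0],[0,-0.002,0,0]]])

```text
time: 2.23
ee_pos: [0.5519, 0.0767, 0.1197]
tcp_rot: [179.9, 0.2, 173.4]
wrist_force: [-0.1, -0.3, -0.0]
opening: 0.0399
grasp_force: 0.0
```

Emit:
play_rows(steps=[[[0,-0.001,0,0],[0,-0.001,0,0],[0,-0.001,0,0],[0,-0.001,0,0],[0,-0.001,0,0]]])

```text
time: 2.65
ee_pos: [0.5503, 0.0718, 0.1174]
tcp_rot: [180.0, 0.0, 173.4]
wrist_force: [0.9, 1.2, 1.0]
opening: 0.0404
grasp_force: 0.6
```

Emit:
play_rows(steps=[[[0,-0.001,0,0],[0,-0.001,0,0],[0,-0.001,0,0],[0,-0.001,0,0],[0,-0.001,0,0]]])

```text
time: 3.07
ee_pos: [0.5497, 0.0667, 0.1173]
tcp_rot: [180.0, -0.0, 173.4]
wrist_force: [-0.5, 1.3, 1.0]
opening: 0.0402
grasp_force: 0.6
```

```bash
python3 -c "
from plan import *
now()"
```

```text
t 3.07 xb,yb,h(mm) [-33.7  -0.7 113.3] rot [180.    -0.   173.37] F [-0.5  1.3  1. ] op 0.0402 q [ 7.  5. -3. 82.  0. 14.]
```

Emit:
play_rows(steps=[[[0,-0.0027,0.0012,0],[0,-0.0027,0.0012,0],[0,-0.0027,0.0012,0],[0,-0.0027,0.0012,0],[0,-0.0027,0.0012,0]]])

```text
time: 3.48
ee_pos: [0.548, 0.053, 0.1111]
tcp_rot: [-180.0, -0.0, 173.4]
wrist_force: [0.5, 1.1, 2.1]
opening: 0.0399
grasp_force: 0.9
```

Emit:
play_rows(steps=[[[0,-0.0034,0.0014,0],[0,-0.0034,0.0014,0],[0,-0.0034,0.0014,0],[0,-0.0034,0.0014,0],[0,-0.0034,0.0014,0]]])

```text
time: 3.9
ee_pos: [0.5461, 0.0361, 0.104]
tcp_rot: [-180.0, -0.0, 173.4]
wrist_force: [0.3, 0.4, 0.3]
opening: 0.0397
grasp_force: 0.5
```

```bash
python3 - <<'E'
from plan import *
import cv2,pickle
now(); c=bot.camera('side');pickle.dump(c,open('s3.pkl','wb'));cv2.imwrite('pics/s3.png',cv2.resize(c['img'][190:330,250:410],None,fx=4,fy=4,interpolation=2))
E
```

```text
t 3.9 xb,yb,h(mm) [ -2.8  -0.8 100. ] rot [-1.8000e+02 -1.0000e-02  1.7336e+02] F [0.3 0.4 0.3] op 0.0397 q [ 4.  4. -5. 81. -0. 10.]
```

View pics/s3.png

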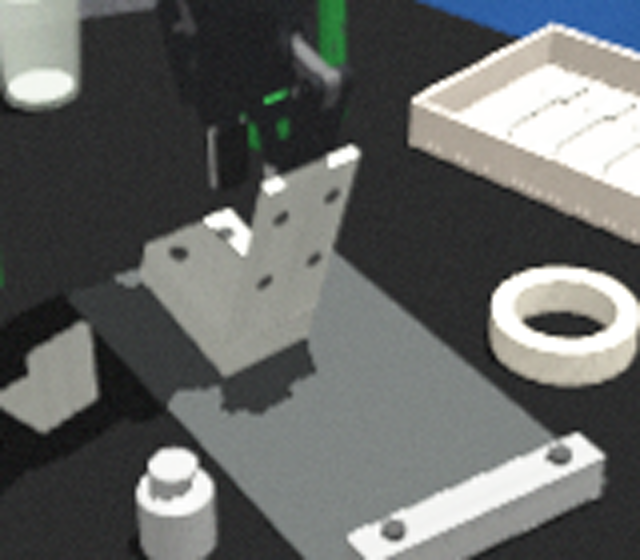

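Bracket leaning, heel at (227,377)–(310,337), leg's top end at (260,195)–(357,152). I fit the tilt.

```bash
cat > tilt.py <<'E'
import pickle,numpy as np
from h import *
from scipy.optimize import least_squares
def fit(c,uv,L,x0=(.5465,.0332,-96.65,20)):
    L=np.array(L)*1e-3
    def f(p):
        w=R.from_euler('ZY',[p[2],p[3]],degrees=True).apply(L)+[p[0],p[1],.004]
        return (proj(c,w)-uv).ravel()
    o=least_squares(f,x0,x_scale=[.01,.01,1,1]);print('x y yaw tilt',np.round(o.x,4),np.round(o.fun,1));return o.x
E
python3 - <<'E'
from tilt import *
c=pickle.load(open('s3.pkl','rb'))
fit(c,np.array([(227,377),(310,337),(260,195),(358,150),(145,260)])/4+[249.6,189.6],[(0,-30,0),(0,30,0),(0,-30,150),(0,30,150),(-85,-30,0)])
E
```

```text
x y yaw tilt [ 5.481000e-01  3.590000e-02 -1.013756e+02  1.895690e+01] [-1.2 -1.3  0.1 -0.5  0.4 -1.   0.2  1.3  0.5  1.7]
```

Emit:
play_rows(steps=[[[0,-0.0027,0.0024,0],[0,-0.0027,0.0024,0],[0,-0.0027,0.0024,0],[0,-0.0027,0.0024,0],[0,-0.0027,0.0024,0]]])

```text
time: 4.37
ee_pos: [0.5445, 0.0228, 0.0919]
tcp_rot: [-180.0, -0.0, 173.4]
wrist_force: [-0.2, 0.4, 0.4]
opening: 0.0398
grasp_force: 0.3
```

Emit:
play_rows(steps=[[[0,-0.001,0.0016,0],[0,-0.001,0.0016,0],[0,-0.001,0.0016,0],[0,-0.001,0.0016,0],[0,-0.001,0.0016,0]]])

```text
time: 4.78
ee_pos: [0.544, 0.0181, 0.0842]
tcp_rot: [-180.0, 0.0, 173.4]
wrist_force: [0.0, 1.4, 0.2]
opening: 0.0402
grasp_force: 0.3
```

```bash
python3 - <<'E'
from plan import *
now()
for th,h in [(36,75),(36,65),(36,58),(38,55),(42,55),(45,56),(50,57)]: print(th,h,np.round(tip(th,h,64),1))
E
```

```text
t 4.78 xb,yb,h(mm) [15.3 -0.7 80.2] rot [-180.      0.    173.37] F [0.  1.4 0.2] op 0.0402 q [ 2.  4. -7. 79. -0.  9.]
36 75 [ 13.8 -23.6  26.8]
36 65 [ 6.6 -9.8 26.8]
36 58 [ 1.5 -0.2 26.8]
38 55 [ 2.1  7.1 26.4]
42 55 [ 8.1 12.8 25.5]
45 56 [14.1 15.6 24.7]
50 57 [25.  20.7 23.4]
```

Emit:
play_rows(steps=[[[0,0.0026,0.004,0],[0,0.0026,0.004,0],[0,0.0026,0.004,0],[0,0.0026,0.004,0],[0,0.0026,0.004,0]]])

```text
time: 5.2
ee_pos: [0.5455, 0.0315, 0.0637]
tcp_rot: [180.0, -0.0, 173.4]
wrist_force: [-0.3, -0.6, 1.7]
opening: 0.0397
grasp_force: 0.4
```

Emit:
play_rows(steps=[[[0,0.0007,0.001,0],[0,0.0007,0.001,0],[0,0.0007,0.001,0],[0,0.0007,0.001,0],[0,0,0,0]]])

```text
time: 5.62
ee_pos: [0.5459, 0.0339, 0.0602]
tcp_rot: [180.0, 0.0, 173.4]
wrist_force: [0.2, 1.2, -0.1]
opening: 0.0397
grasp_force: 0.3
```

```bash
python3 - <<'E'
from plan import *
import cv2,pickle
now(); c=bot.camera('side');pickle.dump(c,open('s4.pkl','wb'));cv2.imwrite('pics/s4.png',cv2.resize(c['img'][190:330,250:410],None,fx=4,fy=4,interpolation=2))
E
```

```text
t 5.62 xb,yb,h(mm) [-0.6 -0.7 56.2] rot [180.     0.   173.37] F [ 0.2  1.2 -0.1] op 0.0397 q [ 4.  5. -9. 76.  0. 10.]
```

View pics/s4.png

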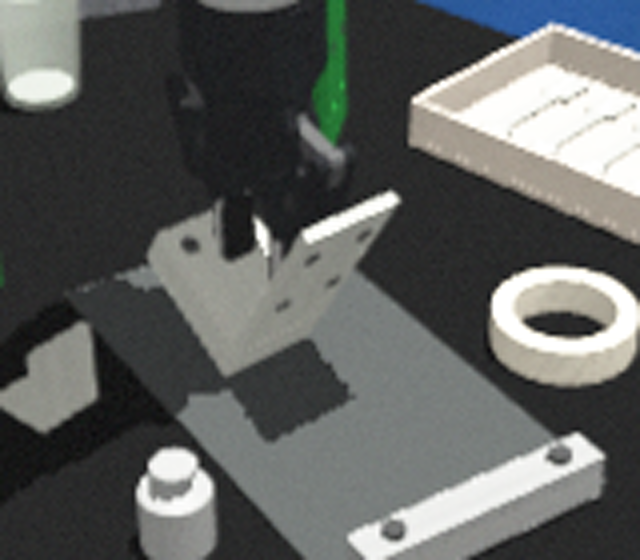

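The bracket leans about 35°, heel at (230,378)–(315,338), and both fingers sit in the V. The rear finger's tip at (235,260) is close to the foot's top. I take it over the balance with both fingers.

Emit:
play_rows(steps=[[[0,-0.0016,-0.0001,0],[0,-0.0016,-0.0001,0],[0,-0.0016,-0.0001,0],[0,-0.0016,-0.0001,0],[0,-0.0016,-0.0001,0]]])

```text
time: 6.08
ee_pos: [0.5449, 0.0256, 0.0608]
tcp_rot: [-180.0, 0.0, 173.4]
wrist_force: [0.2, 0.2, 1.7]
opening: 0.04
grasp_force: 0.2
```

Emit:
play_rows(steps=[[[0,-0.001,-0.0001,0],[0,-0.001,-0.0001,0],[0,-0.001,-0.0001,0],[0,-0.001,-0.0001,0],[0,-0.001,-0.0001,0]]])

```text
time: 6.5
ee_pos: [0.5443, 0.0208, 0.0613]
tcp_rot: [-180.0, 0.0, 173.4]
wrist_force: [0.8, 0.4, -0.6]
opening: 0.0401
grasp_force: 0.1
```

```bash
python3 - <<'E'
from tilt import *
c=pickle.load(open('s4.pkl','rb'))
fit(c,np.array([(230,378),(314,338),(304,245),(401,202),(150,250)])/4+[249.6,189.6],[(0,-30,0),(0,30,0),(0,-30,150),(0,30,150),(-85,-30,0)])
from plan import *
now()
for th in(40,42,44,46,48,50): print(th,[np.round(tip(th,h,64)[:2],1).tolist() for h in(56,60,64)])
E
```

```text
x y yaw tilt [ 5.47400e-01  3.22000e-02 -9.96218e+01  3.15463e+01] [-0.8 -0.5 -0.2 -0.2  0.3 -0.4 -0.1  0.4  0.7  0.8]
t 6.5 xb,yb,h(mm) [12.6 -0.7 57.3] rot [-180.      0.    173.36] F [ 0.8  0.4 -0.6] op 0.0401 q [ 2.  4. -9. 76. -0.  9.]
40 [[5.9, 8.8], [9.2, 4.1], [12.6, -0.7]]
42 [[9.0, 11.7], [12.6, 7.2], [16.2, 2.8]]
44 [[12.3, 14.3], [16.2, 10.2], [20.1, 6.0]]
46 [[15.9, 16.8], [20.1, 13.0], [24.2, 9.1]]
48 [[19.7, 19.3], [24.2, 15.7], [28.6, 12.1]]
50 [[23.8, 21.6], [28.6, 18.2], [33.4, 14.8]]
```

Emit:
play_rows(steps=[[[0,0.0007,0.0008,0],[0,0.0007,0.0008,0],[0,0.0007,0.0008,0],[0,0.0007,0.0008,0],[0,0.0007,0.0008,0]]])

```text
time: 6.92
ee_pos: [0.5447, 0.0245, 0.0572]
tcp_rot: [-180.0, -0.0, 173.4]
wrist_force: [0.6, -0.4, -0.6]
opening: 0.04
grasp_force: 0.1
```

Emit:
play_rows(steps=[[[0,-0.0008,0,0],[0,-0.0008,0,0],[0,-0.0008,0,0],[0,-0.0008,0,0],[0,-0.0008,0,0]]])

```text
time: 7.33
ee_pos: [0.5443, 0.0203, 0.0573]
tcp_rot: [-180.0, 0.0, 173.4]
wrist_force: [0.5, -0.2, 0.1]
opening: 0.0399
grasp_force: 0.0
```

Emit:
play_rows(steps=[[[0,-0.0009,0,0],[0,-0.0009,0,0],[0,-0.0009,0,0],[0,-0.0009,0,0],[0,-0.0009,0,0]]])

```text
time: 7.75
ee_pos: [0.5437, 0.0158, 0.0573]
tcp_rot: [-180.0, -0.0, 173.4]
wrist_force: [-0.0, 0.1, -1.0]
opening: 0.0399
grasp_force: 0.0
```

```bash
python3 - <<'E'
from plan import *
import cv2,pickle
now(); c=bot.camera('side');pickle.dump(c,open('s5.pkl','wb'));cv2.imwrite('pics/s5.png',cv2.resize(c['img'][190:330,250:410],None,fx=4,fy=4,interpolation=2))
E
```

```text
t 7.75 xb,yb,h(mm) [17.6 -0.7 53.3] rot [-180.     -0.    173.36] F [-0.   0.1 -1. ] op 0.0399 q [  2.   4. -10.  76.  -0.   8.]
```

View pics/s5.png

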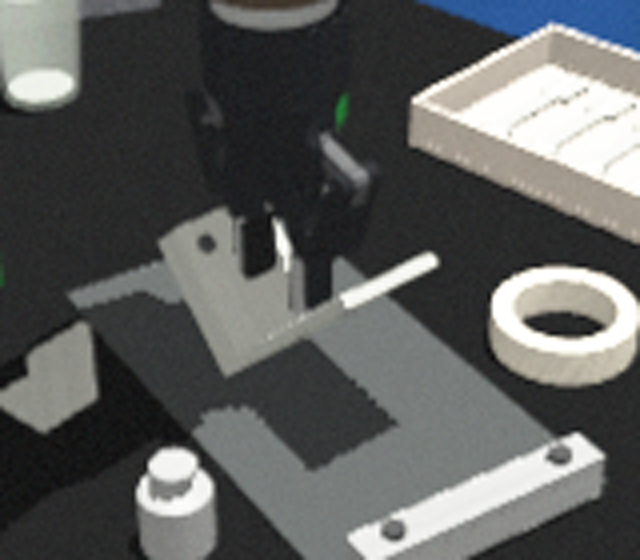

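Now at about 48° with the leg end at (342,300)–(437,262). The rear finger's tip at (258,275) is holding the foot's top back, and I let it down by moving along the mat.

Emit:
play_rows(steps=[[[0,-0.0013,-0.0004,0],[0,-0.0013,-0.0004,0],[0,-0.0013,-0.0004,0],[0,-0.0013,-0.0004,0],[0,-0.0013,-0.0004,0]]])

```text
time: 8.22
ee_pos: [0.543, 0.0093, 0.0594]
tcp_rot: [-180.0, 0.0, 173.4]
wrist_force: [-0.3, -1.4, -0.0]
opening: 0.0401
grasp_force: 0.4
```

Emit:
play_rows(steps=[[[0,-0.0013,-0.0004,0],[0,-0.0013,-0.0004,0],[0,-0.0013,-0.0004,0],[0,-0.0013,-0.0004,0],[0,-0.0013,-0.0004,0]]])

```text
time: 8.63
ee_pos: [0.5423, 0.0028, 0.0613]
tcp_rot: [-180.0, 0.0, 173.4]
wrist_force: [0.1, -0.8, -0.2]
opening: 0.0401
grasp_force: 0.6
```

Emit:
play_rows(steps=[[[0,-0.0012,-0.0004,0],[0,-0.0012,-0.0004,0],[0,-0.0012,-0.0004,0],[0,-0.0012,-0.0004,0],[0,-0.0012,-0.0004,0]]])

```text
time: 9.05
ee_pos: [0.5415, -0.0031, 0.0633]
tcp_rot: [-180.0, -0.0, 173.4]
wrist_force: [0.4, -1.6, -0.4]
opening: 0.0397
grasp_force: 0.6
```

```bash
python3 - <<'E'
from plan import *
import cv2,pickle
now(); c=bot.camera('side');pickle.dump(c,open('s6.pkl','wb'));cv2.imwrite('pics/s6.png',cv2.resize(c['img'][190:330,250:410],None,fx=4,fy=4,interpolation=2))
E
```

```text
t 9.05 xb,yb,h(mm) [36.6 -0.7 59.3] rot [-180.     -0.    173.36] F [ 0.4 -1.6 -0.4] op 0.0397 q [ -0.   4. -10.  76.  -0.   6.]
```

View pics/s6.png

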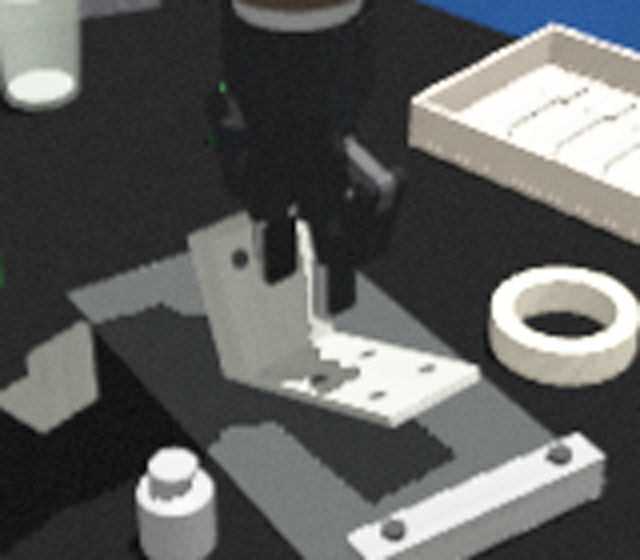

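The rear finger at (280,270) holds the foot back and the leg is at about 70°, its end at (395,422)–(480,372). Heel is still at (228,377). I keep lowering.

Emit:
play_rows(steps=[[[0,-0.0012,-0.0004,0],[0,-0.0012,-0.0004,0],[0,-0.0012,-0.0004,0],[0,-0.0012,-0.0004,0],[0,-0.0012,-0.0004,0]]])

```text
time: 9.52
ee_pos: [0.5409, -0.009, 0.0653]
tcp_rot: [-180.0, -0.0, 173.4]
wrist_force: [-0.3, -1.8, -0.2]
opening: 0.0399
grasp_force: 0.7
```

Emit:
play_rows(steps=[[[0,-0.0011,-0.0003,0],[0,-0.0011,-0.0003,0],[0,-0.0011,-0.0003,0],[0,-0.0011,-0.0003,0],[0,-0.0011,-0.0003,0]]])

```text
time: 9.93
ee_pos: [0.5402, -0.0145, 0.0668]
tcp_rot: [180.0, -0.0, 173.4]
wrist_force: [-0.2, -1.6, -0.8]
opening: 0.0397
grasp_force: 0.8
```

Emit:
play_rows(steps=[[[0,-0.001,-0.0002,0],[0,-0.001,-0.0002,0],[0,-0.001,-0.0002,0],[0,-0.001,-0.0002,0],[0,-0.001,-0.0002,0]]])

```text
time: 10.35
ee_pos: [0.5397, -0.0194, 0.0678]
tcp_rot: [-180.0, -0.0, 173.4]
wrist_force: [-0.4, -0.9, -0.9]
opening: 0.0402
grasp_force: 0.8
```

Emit:
play_rows(steps=[[[0,-0.001,0,0],[0,-0.001,0,0],[0,-0.001,0,0],[0,-0.001,0,0],[0,-0.001,0,0]]])

```text
time: 10.77
ee_pos: [0.5391, -0.0244, 0.0678]
tcp_rot: [180.0, -0.0, 173.4]
wrist_force: [-0.2, -2.7, -0.3]
opening: 0.0402
grasp_force: 0.9
```

Emit:
play_rows(steps=[[[0,-0.001,0,0],[0,-0.001,0,0],[0,-0.001,0,0],[0,-0.001,0,0],[0,-0.001,0,0]]])

```text
time: 11.18
ee_pos: [0.5387, -0.0291, 0.068]
tcp_rot: [180.0, 0.0, 173.4]
wrist_force: [-0.7, 0.3, -0.1]
opening: 0.0402
grasp_force: 0.0
```

Emit:
play_rows(steps=[[[0,-0.006,0,0],[0,0,-0.041,0],[0,0,-0.041,0],[0,0,-0.041,0],[0,0.036,0,0]]])

```text
time: 11.6
ee_pos: [0.5441, -0.0031, 0.1995]
tcp_rot: [-180.0, 0.6, 173.1]
wrist_force: [2.5, 0.5, 1.6]
opening: 0.0402
grasp_force: 0.0
```

Emit:
play_rows(steps=[[[0,0.04,0,0],[0,0.04,0,0],[0,0,0,0.1208],[0,0,0,0.1208],[0,0,0,0.1208]]], gripper=0.034)

```text
time: 12.02
ee_pos: [0.5512, 0.0807, 0.1908]
tcp_rot: [180.0, -0.0, 152.4]
wrist_force: [1.3, -0.3, 0.1]
opening: 0.0339
grasp_force: 0.0
```

Emit:
play_rows(steps=[[[0,0,0,0.1208],[0,0,0,0.1208],[0,0,0,0.1208],[0,0,0,0.1208],[0,0,0,0.1208]]])

```text
time: 12.43
ee_pos: [0.5513, 0.0797, 0.1908]
tcp_rot: [180.0, -0.0, 117.7]
wrist_force: [0.8, -0.9, 0.3]
opening: 0.034
grasp_force: 0.0
```

Emit:
play_rows(steps=[[[0,0,0,0.1208],[0,0,0,0.1208],[0,0,0,0.1208],[0,0,0,0.1208],[0,0,0,0.1208]]])

```text
time: 12.85
ee_pos: [0.5513, 0.0797, 0.1908]
tcp_rot: [180.0, -0.0, 83.0]
wrist_force: [0.5, 0.2, -0.4]
opening: 0.0338
grasp_force: 0.0
```

```bash
python3 - <<'E'
from plan import *
import cv2,pickle
now(); c=bot.camera('side');pickle.dump(c,open('s7.pkl','wb'))
t=bot.camera('top');pickle.dump(t,open('t7.pkl','wb'))
a=cv2.resize(c['img'][210:345,260:410],None,fx=4,fy=4,interpolation=2)[:,:600]
b=cv2.resize(t['img'][195:285,250:390],None,fx=4,fy=4,interpolation=2)
im=np.zeros((600,800,3),np.uint8); 
a=cv2.resize(c['img'][230:345,260:410],None,fx=3,fy=3,interpolation=2) # 450x345
b=cv2.resize(t['img'][205:285,270:390],None,fx=3,fy=3,interpolation=2) # 360x240
im[:345,:450]=a; im[350:590,:360]=b
cv2.imwrite('pics/s7.png',im[:,:460])
E
```

```text
t 12.85 xb,yb,h(mm) [-46.8  -0.6 186.8] rot [ 1.7999e+02 -1.0000e-02  8.3050e+01] F [ 0.5  0.2 -0.4] op 0.0338 q [  8.   5.   6.  91.   0. 105.]
```

View pics/s7.png

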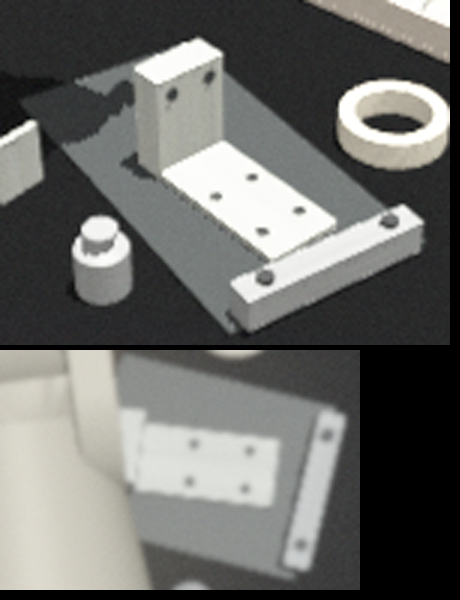

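The bracket lies flat, its end at (270,260)–(335,222) in the side view, some 20 mm short of the bar and a few degrees askew. Bystanders are untouched. I fit its pose against the mat.

```bash
python3 - <<'E'
from tilt import *
s=pickle.load(open('s7.pkl','rb'));t=pickle.load(open('t7.pkl','rb'))
ps=np.array([(270,260),(335,222),(138,75),(160,87),(222,55),(198,40)])/3+[259.67,229.67]
Ls=[(-7,-30,150),(-7,30,150),(-85,-30,0),(-85,-30,28),(-85,30,28),(-85,30,0)]
pt=(np.array([(280,438),(273,507)])-[0,350])/3+[269.67,204.67]; Lt=[(-7,30,150),(-7,-30,150)]
def f(p):
    W=lambda L:R.from_euler('ZY',[p[2],90],degrees=True).apply(np.array(L)*1e-3)+[p[0],p[1],.004]
    return np.r_[(proj(s,W(Ls))-ps).ravel(),(proj(t,W(Lt))-pt).ravel()]
o=least_squares(f,[.5465,.0332,-97],x_scale=[.01,.01,1]);b=o.x;print(b,np.round(o.fun,1))
m=np.array([.54915,-.00259]);a=np.radians(-104.26);ex=np.array([np.cos(a),np.sin(a)]);ey=np.array([-ex[1],ex[0]])
e=np.radians(b[2]);end=b[:2]+.15*np.array([np.cos(e),np.sin(e)])
for n,p in(('heel',b[:2]),('end',end)): print(n,(p-m)@ex,(p-m)@ey)
from plan import now; now(); print('tcp in mat',(np.array([.5513,.0797])-m)@ex,(np.array([.5513,.0797])-m)@ey)
E
```

```text
[ 5.44005628e-01  3.16834188e-02 -9.64088350e+01] [ 1.7  0.4  1.6  0.2 -1.6 -2.  -0.9 -0.4  0.4 -0.   0.2 -0.1 -0.4  1.4
 -0.5  0.6]
heel -0.03195020957329459 -0.013428175982331775
end 0.11664372818530383 0.0070618621189940806
t 12.95 xb,yb,h(mm) [-46.8  -0.6 186.9] rot [ 1.7999e+02 -1.0000e-02  8.3260e+01] F [-0.1  0.5  0.1] op 0.0343 q [  8.   5.   6.  91.   0. 105.]
tcp in mat -0.08028406828578155 -0.01818612051769047
```

Emit:
play_rows(steps=[[[0,-0.002,0.04,0],[0,0,0.04,0],[0,0,0.04,0],[0,0,0.041,0],[0,0,0,0]]])

```text
time: 13.37
ee_pos: [0.5444, 0.0794, 0.0217]
tcp_rot: [-179.3, 0.2, 83.6]
wrist_force: [-1.8, -0.6, -1.4]
opening: 0.0342
grasp_force: 0.0
```

Emit:
play_rows(steps=[[[-0.01,0,0,0],[-0.008,0,0,0],[-0.006,0,0,0],[-0.004,0,0,0],[-0.002,0,0,0]]])

```text
time: 13.78
ee_pos: [0.5469, 0.0496, 0.0319]
tcp_rot: [179.8, -0.0, 83.4]
wrist_force: [-0.7, -0.1, 0.1]
opening: 0.0341
grasp_force: 0.0
```

Emit:
play_rows(steps=[[[-0.001,0,0,0],[-0.001,0,0,0],[-0.001,0,0,0],[-0.001,0,0,0],[-0.001,0,0,0]]])

```text
time: 14.2
ee_pos: [0.5454, 0.046, 0.03]
tcp_rot: [180.0, -0.1, 83.4]
wrist_force: [0.6, 3.9, 3.9]
opening: 0.0341
grasp_force: 0.0
```

Emit:
play_rows(steps=[[[-0.001,0,0,0],[-0.001,0,0,0],[-0.001,0,0,0],[-0.001,0,0,0],[-0.001,0,0,0]]])

```text
time: 14.62
ee_pos: [0.5447, 0.0405, 0.0298]
tcp_rot: [180.0, -0.0, 83.4]
wrist_force: [0.4, 4.3, 2.3]
opening: 0.0342
grasp_force: 0.0
```

Emit:
play_rows(steps=[[[-0.0012,0,0,0.0134],[-0.0012,0,0,0.0134],[-0.0012,0,0,0.0134],[-0.0012,0,0,0.0134],[-0.0012,0,0,0.0134]]])

```text
time: 15.03
ee_pos: [0.5438, 0.0344, 0.0298]
tcp_rot: [180.0, 0.0, 79.5]
wrist_force: [1.6, 3.3, 1.3]
opening: 0.0339
grasp_force: 0.0
```

Emit:
play_rows(steps=[[[-0.0012,0,0,0.0134],[-0.0012,0,0,0.0134],[-0.0012,0,0,0.0134],[-0.0012,0,0,0.0134],[-0.0012,0,0,0.0134]]])

```text
time: 15.45
ee_pos: [0.543, 0.0292, 0.03]
tcp_rot: [180.0, -0.1, 75.7]
wrist_force: [5.7, 12.2, 2.6]
opening: 0.0341
grasp_force: 0.0
```

```bash
cat > mat.py <<'E'
import numpy as np
from workcell import bot
o=bot.get_obs();m=np.array([.54915,-.00259]);a=np.radians(-104.26);ex=np.array([np.cos(a),np.sin(a)]);ey=np.array([-ex[1],ex[0]])
d=o['ee_pos'][:2]-m;f=o['wrist_force'][:2];print(round(o['time'],2),'mat xy mm',1e3*d@ex,1e3*d@ey,'yaw',o['tcp_rot'][2],'F',f@ex,f@ey,'torq',o['torque'])
E
python3 mat.py
```

```text
15.45 mat xy mm -29.33268868339847 -13.821441542589675 yaw 75.67125298735016 F -13.245936923004187 2.495315390776287 torq [ 1.94331464 -1.04722335  0.34908254]
```

Emit:
play_rows(steps=[[[-0.0004,0,0,0],[-0.0004,0,0,0],[-0.0004,0,0,0],[-0.0004,0,0,0],[-0.0004,0,0,0]]])

```text
time: 15.87
ee_pos: [0.5436, 0.0284, 0.0308]
tcp_rot: [179.8, -0.2, 75.8]
wrist_force: [6.9, 14.8, 3.5]
opening: 0.0342
grasp_force: 0.0
```

```bash
python3 mat.py; python3 - <<'E'
from workcell import bot
import cv2,pickle
pickle.dump((bot.camera('side'),bot.camera('top')),open('p8.pkl','wb'))
E
```

```text
15.87 mat xy mm -28.685032415984246 -13.007350621107534 yaw 75.77632679650254 F -16.009665038606503 3.0257045886549685 torq [ 2.32179133 -1.30015131  0.4872056 ]
```

```bash
cat > gap.py <<'E'
import numpy as np,pickle,sys,cv2
from h import *
m=np.array([.54915,-.00259]);a=np.radians(-104.26);ex=np.array([np.cos(a),np.sin(a)]);ey=np.array([-ex[1],ex[0]])
def samp(c,X,Y,z=.011):
    X,Y=np.broadcast_arrays(X,Y);W=m+1e-3*(X[:,None]*ex+Y[:,None]*ey)
    uv=proj(c,np.c_[W,np.full(len(W),z)]).astype(np.float32)
    return cv2.remap(cv2.cvtColor(c['img'],6).astype(np.float32),uv[:,:1],uv[:,1:],1).ravel()
def run(t):
    for y in range(-35,46,8): print('y',y,samp(t,np.arange(100,172,3.),float(y)).astype(int))
    pts=[]
    Y=np.arange(-60,60,.5)
    for x in range(50,125,6):
        p=cv2.GaussianBlur(samp(t,float(x),Y)[None],(5,1),0)[0];k=np.flatnonzero(p>175)
        if len(k): pts.append((x,Y[k[0]],Y[k[-1]]))
    pts=np.array(pts);print(pts.tolist());
    for j in(1,2): print('yaw',np.degrees(np.arctan(np.polyfit(pts[:,0],pts[:,j],1)[0])))
if __name__=='__main__':
    if len(sys.argv)>1:
        from workcell import bot; t=bot.camera('top')
    else: t=pickle.load(open('p8.pkl','rb'))[1]
    run(t)
E
python3 gap.py; python3 -c "
import pickle;from gap import run;run(pickle.load(open('t7.pkl','rb')))" | tail -3
```

```text
y -35 [145 146 145 145 145 145 146 145 146 145 146 142 131 137 174 198 203 204
 203 203 201 181 134  88]
y -27 [198 192 191 192 189 180 173 174 174 169 163 157 149 147 172 196 204 204
 203 203 202 182 135  87]
y -19 [220 220 219 212 202 198 206 215 219 220 220 217 205 180 175 196 204 205
 203 203 199 177 124  82]
y -11 [224 222 221 211 187 179 194 213 221 223 222 220 209 182 181 199 204 204
 204 202 199 177 128  81]
y -3 [223 222 222 222 222 222 222 222 223 224 224 221 208 185 184 199 205 204
 204 203 199 175 126  83]
y 5 [220 220 220 221 221 221 221 221 221 222 221 219 205 177 175 197 205 204
 203 203 198 175 128  82]
y 13 [219 218 216 211 210 213 217 219 220 220 220 214 191 160 173 197 204 205
 204 202 197 173 123  78]
y 21 [221 217 202 175 159 183 207 219 221 221 221 214 188 159 179 201 206 205
 203 203 198 176 127  84]
y 29 [213 215 216 217 215 216 219 222 222 222 220 208 177 152 172 199 206 206
 205 204 200 174 124  83]
y 37 [147 148 151 151 155 155 154 160 166 168 165 162 143 137 169 198 205 205
 204 203 197 172 123  78]
y 45 [144 144 143 142 144 142 143 144 144 143 143 139 122 133 173 198 202 198
 198 200 198 174 123  81]
[[50.0, -60.0, 28.5], [56.0, -60.0, 29.0], [62.0, -33.0, 30.0], [68.0, -31.5, 30.0], [74.0, -31.5, 31.0], [80.0, -31.0, 31.5], [86.0, -30.0, 31.5], [92.0, -30.0, 32.5], [98.0, -29.5, 33.0], [104.0, -28.5, 33.5], [110.0, -28.0, 34.5], [116.0, -27.0, 34.5], [122.0, -26.5, 35.5]]
yaw 20.11780102431225
yaw 5.388330516639548
[[50.0, -30.5, 31.5], [56.0, -29.0, 32.0], [62.0, -29.0, 33.5], [68.0, -28.5, 34.5], [74.0, -27.0, 34.5], [80.0, -26.0, 35.5], [86.0, -26.0, 37.0], [92.0, -25.0, 37.5], [98.0, -23.5, 38.0], [104.0, -23.5, 39.0], [110.0, -23.0, 39.0], [116.0, -21.0, 20.5]]
yaw 7.568397021589441
yaw 0.2838054445209886
```

Numerically: the −y corner touches the bar and about 5.4° of skew remains. The press line between finger and corner jams, so I swing the heel sideways (+y) by friction while pressing.

Emit:
play_rows(steps=[[[-0.0002,0.0014,0,0],[-0.0002,0.0014,0,0],[-0.0002,0.0014,0,0],[-0.0002,0.0014,0,0],[-0.0002,0.0014,0,0]]])

```text
time: 16.38
ee_pos: [0.5498, 0.0253, 0.0305]
tcp_rot: [179.9, -0.2, 75.8]
wrist_force: [4.6, 10.0, 1.4]
opening: 0.0338
grasp_force: 0.0
```

```bash
python3 mat.py; python3 gap.py x | tail -3
```

```text
16.38 mat xy mm -27.16920499130051 -6.218318004062987 yaw 75.75155279649866 F -10.846561820772614 2.0235659792928313 torq [ 1.74620743 -0.91259517  0.35404661]
[[50.0, -60.0, 33.0], [56.0, -60.0, 32.5], [62.0, -60.0, 33.0], [68.0, -28.5, 33.0], [74.0, -28.5, 34.0], [80.0, -28.5, 33.5], [86.0, -27.5, 34.5], [92.0, -27.5, 34.5], [98.0, -27.0, 34.5], [104.0, -27.5, 35.0], [110.0, -26.5, 35.5], [116.0, -26.5, 35.5], [122.0, -25.5, 36.0]]
yaw 25.270571510645407
yaw 2.6739587755305836
```

Emit:
play_rows(steps=[[[-0.0003,0.0014,0,0],[-0.0003,0.0014,0,0],[-0.0003,0.0014,0,0],[-0.0003,0.0014,0,0],[-0.0003,0.0014,0,0]]])

```text
time: 16.85
ee_pos: [0.556, 0.0219, 0.0302]
tcp_rot: [179.9, -0.1, 75.7]
wrist_force: [4.8, 8.9, 0.4]
opening: 0.0339
grasp_force: 0.0
```

```bash
python3 mat.py; python3 gap.py x
```

```text
16.85 mat xy mm -25.38332671245267 0.5936852017106888 yaw 75.73673044447396 F -9.801062013243904 2.506136501261851 torq [ 1.51201072 -0.88743116  0.3062842 ]
y -35 [145 145 145 145 145 145 142 144 145 145 144 141 130 136 173 198 204 203
 202 203 203 183 135  87]
y -27 [161 158 161 163 161 159 160 160 155 154 154 155 143 141 169 195 202 204
 203 205 202 183 135  88]
y -19 [220 219 218 215 208 205 211 216 218 219 219 217 205 179 176 195 205 205
 203 203 199 177 125  81]
y -11 [222 221 219 204 176 156 175 203 217 222 223 221 207 183 181 199 205 205
 203 203 199 176 128  85]
y -3 [223 223 223 222 220 219 220 223 223 224 224 222 212 191 186 199 206 205
 203 203 199 175 128  86]
y 5 [223 222 222 222 222 222 222 222 222 222 221 219 206 181 178 197 205 205
 204 203 199 175 125  82]
y 13 [218 219 218 217 217 218 218 219 219 219 220 219 208 181 181 198 205 205
 203 203 198 174 123  81]
y 21 [220 220 216 203 177 163 185 208 218 221 221 219 211 192 189 202 207 205
 204 202 198 176 127  85]
y 29 [220 221 220 218 211 207 213 219 221 222 222 222 214 198 192 200 206 205
 204 203 199 174 128  83]
y 37 [170 171 175 175 172 173 175 173 175 176 177 174 165 155 173 198 205 206
 204 203 198 171 120  78]
y 45 [144 144 143 145 146 144 145 145 144 143 144 139 123 132 174 198 201 198
 197 200 197 173 123  81]
[[50.0, -60.0, 47.5], [56.0, -60.0, 36.0], [62.0, -60.0, 36.0], [68.0, -60.0, 36.0], [74.0, -25.5, 36.0], [80.0, -25.5, 36.0], [86.0, -26.0, 36.5], [92.0, -25.5, 36.0], [98.0, -25.5, 36.5], [104.0, -25.0, 36.5], [110.0, -25.5, 36.5], [116.0, -25.0, 36.5], [122.0, -25.0, 36.5]]
yaw 29.902844841809305
yaw -3.092644116379692
```

Emit:
play_rows(steps=[[[-0.0008,0,0,0],[-0.0008,0,0,0],[-0.0008,0,0,0],[-0.0008,0,0,0],[0,0,0,0]]])

```text
time: 17.32
ee_pos: [0.5565, 0.0209, 0.0316]
tcp_rot: [179.8, -0.4, 75.8]
wrist_force: [7.3, 22.5, 6.6]
opening: 0.034
grasp_force: 0.0
```

```bash
python3 mat.py; python3 gap.py x
```

```text
17.32 mat xy mm -24.604335474744996 1.2896588648401304 yaw 75.82896682783176 F -23.628816475545868 1.5392958400562664 torq [ 3.64452752 -1.15933438  0.2615931 ]
y -35 [145 145 145 145 145 146 146 146 145 144 144 140 130 136 174 198 204 204
 201 203 202 181 134  88]
y -27 [160 158 160 162 161 158 158 159 156 154 152 154 144 139 169 196 204 204
 204 204 202 183 136  90]
y -19 [220 220 219 216 210 207 211 215 218 219 218 217 205 180 175 195 203 205
 204 203 198 176 127  79]
y -11 [223 222 220 211 184 161 174 202 218 223 222 221 207 182 181 199 205 204
 203 202 199 177 128  84]
y -3 [224 224 224 222 221 220 220 223 223 224 224 222 212 191 186 200 204 204
 205 204 200 176 126  85]
y 5 [222 222 223 222 222 221 222 222 222 221 222 219 205 180 177 197 205 205
 204 203 198 176 126  82]
y 13 [219 219 219 218 217 218 217 218 219 220 220 218 208 181 179 198 205 205
 204 203 198 174 123  81]
y 21 [220 219 216 204 178 164 182 207 218 221 222 221 212 192 190 202 207 204
 205 203 199 176 126  85]
y 29 [221 221 221 220 212 207 212 219 221 222 222 222 216 200 193 202 206 206
 205 204 199 174 125  85]
y 37 [172 173 176 175 172 174 176 174 173 175 178 176 165 156 176 198 205 205
 204 203 197 171 121  78]
y 45 [144 145 144 143 144 145 146 145 144 144 145 139 124 130 174 199 201 198
 197 200 198 173 123  81]
[[50.0, -60.0, 55.5], [56.0, -60.0, 40.0], [62.0, -60.0, 36.5], [68.0, -60.0, 36.5], [74.0, -25.0, 36.5], [80.0, -25.0, 36.5], [86.0, -25.5, 36.5], [92.0, -25.0, 36.5], [98.0, -25.5, 36.5], [104.0, -25.0, 36.5], [110.0, -25.5, 36.5], [116.0, -25.0, 37.0], [122.0, -25.0, 36.5]]
yaw 29.863400766369544
yaw -6.73723357623622
```

Seated: 24 N no longer moves it, the skew is about 0° and the end line is even along the bar. I back off, rise and check.

Emit:
play_rows(steps=[[[0.003,0,0,0],[0.005,0,0,0],[0.012,0,0,0],[0.02,0,0,0],[0.02,0,0,0]]])

```text
time: 17.78
ee_pos: [0.5689, 0.0763, 0.0295]
tcp_rot: [-180.0, 0.1, 75.6]
wrist_force: [0.5, -1.1, -0.0]
opening: 0.0336
grasp_force: 0.0
```

Emit:
play_rows(steps=[[[0,0,-0.04,0],[0,0,-0.04,0],[0,0,-0.04,0],[0,0,-0.04,0],[0,0,0,0]]])

```text
time: 18.2
ee_pos: [0.5711, 0.0764, 0.1981]
tcp_rot: [179.5, -0.2, 75.7]
wrist_force: [2.0, -0.6, 0.4]
opening: 0.0339
grasp_force: 0.0
```

Emit:
play_rows(steps=[[[0,0,0,0],[0,0,0,0],[0,0,0,0],[0,0,0,0],[0,0,0,0]]])

```text
time: 18.62
ee_pos: [0.5685, 0.0758, 0.1884]
tcp_rot: [-179.9, 0.1, 75.7]
wrist_force: [-0.7, -0.9, -0.3]
opening: 0.0341
grasp_force: 0.0
```

```bash
python3 mat.py; python3 gap.py x; python3 - <<'E'
import pickle,cv2,numpy as np
from workcell import bot
a=pickle.load(open('side.pkl','rb'))['img'];b=bot.camera('side')['img']
d=cv2.absdiff(a,b).max(2)
for n,(x,y,w,h) in dict(weight=(280,300,30,32),angle=(245,268,32,32),tape=(370,255,42,32),bar=(333,298,70,40),green=(180,225,50,85),clamp=(180,200,30,40)).items(): print(n,(d[y:y+h,x:x+w]>60).mean())
E
```

```text
18.62 mat xy mm -80.75568414408747 -0.5767889770912298 yaw 75.6996684071333 F 1.0859152032586747 -0.43888616528759183 torq [-0.05386383  0.04989134  0.01753563]
y -35 [144 145 145 145 144 144 143 144 143 144 144 140 128 134 172 198 203 203
 201 202 202 181 132  85]
y -27 [159 157 158 160 161 157 157 159 154 153 153 152 142 139 169 195 203 204
 204 203 202 181 134  85]
y -19 [219 218 218 215 209 207 211 215 217 218 218 217 205 179 175 194 203 203
 203 203 197 176 127  79]
y -11 [221 221 216 205 176 158 178 205 218 222 222 220 208 182 180 198 204 203
 202 202 199 176 129  81]
y -3 [222 222 223 221 219 218 220 222 223 223 223 222 211 190 186 199 203 204
 203 203 198 174 127  84]
y 5 [220 221 221 221 221 221 220 221 221 221 221 219 205 179 177 196 204 204
 203 203 196 174 123  82]
y 13 [218 218 218 217 216 217 216 218 219 219 219 217 207 180 180 197 204 204
 203 202 197 172 122  80]
y 21 [220 219 217 203 178 161 183 207 218 220 221 220 210 190 189 201 206 205
 203 202 197 176 126  83]
y 29 [220 220 219 214 207 204 209 218 221 222 221 220 214 199 191 199 205 204
 203 203 199 175 125  82]
y 37 [170 171 174 172 170 172 175 174 173 175 178 174 165 154 174 198 205 206
 204 203 197 171 121  75]
y 45 [143 144 143 144 143 145 143 144 144 144 142 137 124 130 172 197 201 198
 196 199 196 172 121  80]
[[50.0, -25.0, 36.0], [56.0, -26.0, 36.0], [62.0, -25.5, 36.0], [68.0, -25.5, 36.5], [74.0, -25.0, 36.5], [80.0, -25.0, 36.5], [86.0, -25.0, 36.5], [92.0, -25.0, 36.5], [98.0, -25.5, 36.5], [104.0, -25.0, 36.5], [110.0, -25.5, 36.5], [116.0, -25.0, 36.5], [122.0, -25.0, 36.5]]
yaw 0.2885752039267333
yaw 0.3935087818292952
weight 0.0
angle 0.0673828125
tape 0.0
bar 0.1732142857142857
green 0.13858823529411765
clamp 0.005833333333333334
```

```bash
python3 -c "
from workcell import bot
print(bot.job_done())"
```

```text
the job is handed in; nothing more can be done
None
```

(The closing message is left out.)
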